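Sort outgoing parcels into the routing trays

TASK

Sort the four parcels into the trays by the colour of their labels or caps: the mailing tube standing upright in the red tray, the black case flat in the yellow tray, and both cartons in the blue tray, the big brown one flat on the tray's floor and the small white one squarely on top of it, centred. Set each parcel down rather than dropping it, label up, let go of all of them, and leave the pen cup, the tape roll and the scanner where they are.

Things in the scene. Friction and masses are not known exactly. Their poses are not given: they have to be found in the camera images.
- big_carton: Big brown cardboard carton with a blue label on top, 90 x 60 x 50 mm (x, y, height), 0.22 to 0.45 kg; lies flat on the bench at the start, label up, any of four spots, turned up to 0.6 rad; at yaw 0 its long side runs along world x. Origin: centre of its underside; its x is the long side, z up.
- small_carton: Small white carton with a blue label on top, 70 x 45 x 35 mm (x, y, height), 0.06 to 0.13 kg; lies flat on the bench at the start, label up, any of four spots, turned up to 0.6 rad; at yaw 0 its long side runs along world x. Origin: centre of its underside; its x is the long side, z up.
- mailing_tube: Short brown cardboard mailing tube with red end caps, standing upright, a closed cylinder 50 mm in diameter, 85 mm high, 0.08 to 0.15 kg; on any of the same four spots. Origin: centre of its underside; z up along its axis.
- hard_case: Black hard plastic case with a yellow label on top, 80 x 50 x 42 mm (x, y, height), 0.14 to 0.28 kg; lies flat on the bench at the start, label up, any of four spots, turned up to 0.6 rad; at yaw 0 its long side runs along world x. Origin: centre of its underside; its x is the long side, z up.
- tray_blue: Blue tray: open square white plastic, 140 x 140 mm outside, 32 mm high, walls and floor 4 mm thick (inside 132 x 132 mm, floor 4 mm above the bench), with a blue card 24 mm wide and 100 mm long level with the rim outside its far (+x) side. Fixed to the bench. Origin: centre of its underside; x points to its card, z up. The three trays stand in a row along y in any order, turned up to 0.12 rad.
- tray_red: Red tray: open square white plastic, 140 x 140 mm outside, 32 mm high, walls and floor 4 mm thick (inside 132 x 132 mm, floor 4 mm above the bench), with a red card 24 mm wide and 100 mm long level with the rim outside its far (+x) side. Fixed to the bench. Origin: centre of its underside; x points to its card, z up. The three trays stand in a row along y in any order, turned up to 0.12 rad.
- tray_yellow: Yellow tray: open square white plastic, 140 x 140 mm outside, 32 mm high, walls and floor 4 mm thick (inside 132 x 132 mm, floor 4 mm above the bench), with a yellow card 24 mm wide and 100 mm long level with the rim outside its far (+x) side. Fixed to the bench. Origin: centre of its underside; x points to its card, z up. The three trays stand in a row along y in any order, turned up to 0.12 rad.
- pen_cup: Bystander: dark steel cup with pens, 72 mm in diameter, 90 mm high (pens to 140 mm). Loose. Origin: centre of its underside.
- tape_roll: Bystander: roll of tan packing tape lying flat, 100 mm in diameter, 48 mm high. Loose. Origin: centre of its underside.
- scanner: Bystander: grey and black hand scanner lying on the bench; head 90 x 60 x 40 mm, from 15 mm behind to 75 mm ahead of the origin along x; handle 34 mm wide, 30 mm high, reaching 110 mm behind it. Loose. Origin: on its underside near the joint of head and handle; x points to the red window.
Things that resemble listed ones, but are neither listed nor needed, are in the scene too. Leave any pink look-alike of the mailing_tube alone.

How it is judged:
At the end, for the whole second after the job is handed in: Big carton, tube and case rest upright (0.1 rad) on the floor of the tray of their colour (height within 6 mm, centre within 50 mm of the tray's); the small carton lies flat on the big one, centres within 25 mm; all at rest (under 0.02 m/s) (horizontal distance between big_carton and tray_blue below 0.05 m and z of big_carton in the frame of tray_blue between 0 and 0.01 m and angle between each of big_carton, mailing_tube, hard_case, small_carton's own z axis and vertical below 0.1 rad and horizontal distance between mailing_tube and tray_red below 0.05 m and z of mailing_tube in the frame of tray_red between 0 and 0.01 m and horizontal distance between hard_case and tray_yellow below 0.05 m and z of hard_case in the frame of tray_yellow between 0 and 0.01 m and horizontal distance between small_carton and big_carton below 0.025 m and z of small_carton in the frame of big_carton between 0.045 and 0.056 m and linear speed of each of big_carton, small_carton, mailing_tube, hard_case below 0.02 m/s); the robot touches nothing.
It fails at once if a bystander (pen cup, tape roll, scanner) is shifted more than 25 mm or tipped (distance of any of pen_cup, tape_roll, scanner from where it was at the start of the episode above 0.025 m or angle between any of pen_cup, tape_roll, scanner's own z axis and vertical above 0.3 rad).
It fails at once if a parcel is dropped or thrown: out of the fingers it moves faster than 0.75 m/s (a fall of about 30 mm) ((linear speed of big_carton above 0.75 m/s and contact force between the fingers and big_carton below 0.1 N) or (linear speed of small_carton above 0.75 m/s and contact force between the fingers and small_carton below 0.1 N) or (linear speed of mailing_tube above 0.75 m/s and contact force between the fingers and mailing_tube below 0.1 N) or (linear speed of hard_case above 0.75 m/s and contact force between the fingers and hard_case below 0.1 N)).
It also fails if it takes over 120 s, if anything falls off the work surface, if the arm or the gripper's body presses on something with over 40 N, if the wrist force passes 120 N, or if a joint passes its speed limit or range.

ROBOT

A 7-joint arm with a two-finger parallel gripper is mounted at the origin on the work surface. World frame = base frame: x ahead of the robot, y to its left, z up, the work surface at z = 0. Lengths are in m, angles in rad, forces in N, time in s.
With the tool pointing down it reaches from about 0.425 to 0.925 m from the base axis. Payload 6.8 kg.
Tool frame: the origin (TCP) lies at the very end of the fingers, on their centre line; the grasp point (between the pads) lies 19 mm behind it; z points along the fingers, y is the line along which they close (so a half turn about z gives the same grasp; the last joint's range is limited). The gripper opens to 85 mm and grips with 20 to 120 N. Pads are 22 mm wide; open, the fingers measure 114 mm over their backs; the gripper's body (76 mm by 85 mm) begins 54 mm behind the grasp point. The pads swing forward as they close: fully open they stand 13 mm farther back than shut.
Start: joints at [1.23, 0.477, 0.022, 1.555, -0.011, 1.109, -0.083], TCP at [0.156, -0.657, 0.231] pointing down, gripper open.
Joint ranges: [-2.96, 2.96], [-0.34, 2.1], [-1.41, 1.46], [0.24, 2.44], [-1.37, 4.51], [0.17, 1.92], [-2.96, 2.96]. Speed limits (rad/s): [2.39, 2.39, 3.14, 3.14, 3.14, 3.14, 3.14].

INTERFACE

Orientations are given as a rotation vector (axis times angle).
In Python, from bench import get_obs, grab_frame, hand_in gives the robot as it stands.
- The arm moves only by the tool drive_tool, never from a script. Its argument "rows" is a list of rows, each an object with "offset": the shift along the tool's x, y, z as a fraction of full scale, a list of three; "rotation": the turn, a rotation vector about the tool's x, y, z as a fraction of full scale, a list of three; "claw": the opening, from 0 (shut) to 1 (fully open). In form: [{"offset": [tx, ty, tz], "rotation": [wx, wy, wz], "claw": claw}, ...]. A call has 1 to 20 rows; each row is the pose to reach, as a shift and turn from the pose commanded when the call began, along the tool's axes at that moment; what a row does not reach only later rows make up. Full scale, the value 1, is 0.15 m for a shift and 2 rad for a turn. A row lasts 1/12 s, in which the tool goes at most 41.7 mm and 7.16 degrees, less where a joint would pass 70% of its speed; a pose out of reach is approached as far as the arm can. A call with a number of a shift or a turn outside -1 to 1 is refused whole. A call with a gripper value outside its range is refused whole. The fingers move at their own pace and stop on an object; "force" is the grip in N (left out, the last holds). Time passes only in rows, so rows that repeat a pose let the fingers close. It gives the time, the measured TCP pose, the force, the opening and the grip force at its end, in the units of the state.
- get_obs(): the state, without advancing time (a new reading comes with each control period).
- grab_frame(name): name is "scene" or "side" or "wrist"; returns a dict with "frame" (480x640x3 uint8, red, green, blue), "z_map" (480x640 float32, m along the optical axis (not along the pixel's ray), 0 where there is no reading), "vfov" (degrees; the focal length in pixels is half the picture's height over the tangent of half this angle, whatever the lens; pixels are square), "cx", "cy" (the principal point, pixels), "R" (3x3) and "t" (3): a world point X has camera coordinates R X + t. Camera axes: x right, y down, z forward; pixel columns grow to the right and rows downward; lengths in m; the calibration is good to about 2 mm. A picture is of the moment at which its call begins.
- hand_in(): hands the job in; it is judged then, once.
The state is a dict: "clock": time; "joints": joint angles; "qvel": joint speeds; "tau": joint torques, N m; "tcp_pos": TCP position; "orientation": TCP orientation; "contact_force": force on the tool from outside, world axes, zero at the start; "moment": the same for the moment, N m; "grip_width": finger opening in m; "gripper_force": force on a finger pad.
Only numpy, scipy, OpenCV 4.12 (cv2) and the standard library are available. Lean on these libraries where they do the work, as an engineer would, in place of code of your own. Each camera call takes 0.05 s, during which the arm holds its last target. There are 200 camera calls.

## Working session

There is one attempt and no reset: what is moved stays moved. The work goes in short steps, Python scripts to look and compute and a tool call to move; the robot and the scene stay as the last step left them, time stands still between calls to the robot, and variables do not carry over. Pictures are saved under pics/ and viewed, at most 14 in all, crops included, and the job is handed in when it is done.

Besides the shell and the picture viewer there is one more tool, called after "Call:" as a command line: name --argument value ..., lists and objects as JSON in quotes. drive_tool: Moves the arm, as the interface text tells. Its arguments: {"type":"object","properties":{"rows":{"type":"array","items":{"type":"object","properties":{"offset":{"type":"array","items":{"type":"number"}},"rotation":{"type":"array","items":{"type":"number"}},"claw":{"type":"number"}}}},"force":{"type":"number"}},"required":["rows"]}

```bash
mkdir -p pics
python3 - <<'E'
from bench import *
import cv2,numpy as np
o=get_obs();print({k:np.round(v,3) for k,v in o.items()})
for n in ['scene','side']:
    f=grab_frame(n);cv2.imwrite(f'pics/{n}0.png',f['frame'][:,:,::-1]);print(n,f['vfov'],f['cx'],f['cy'],f['R'],f['t'])
    np.savez(f'{n}0.npz',**f)
E
```

```text
{'clock': np.float64(0.0), 'joints': array([ 1.23 ,  0.478,  0.022,  1.556, -0.011,  1.109, -0.083]), 'qvel': array([ 0.001, -0.001,  0.001,  0.001,  0.   ,  0.   , -0.   ]), 'tau': array([-0.0000e+00, -5.9645e+01,  1.6080e+00, -2.8119e+01,  1.2000e-02,
        9.0000e-03, -0.0000e+00]), 'tcp_pos': array([ 0.156, -0.656,  0.23 ]), 'orientation': array([-3.119e+00, -3.650e-01,  1.000e-03]), 'contact_force': array([-0.733,  0.465, -1.533]), 'moment': array([ 0.016,  0.012, -0.024]), 'gripper_force': np.float64(0.0), 'grip_width': np.float64(0.085)}
scene 56.43822704397164 316.7996068937052 245.96366427334866 [[-0.81165488  0.58413414  0.00191432]
 [ 0.49593446  0.69082557 -0.52612645]
 [-0.30865089 -0.42608372 -0.85040419]] [ 0.36802066 -0.22464571  1.41983823]
side 45.6487038853181 328.3147340072176 242.8784703924448 [[-0.99818042 -0.05665863 -0.02063109]
 [-0.01909818  0.6216092  -0.78309467]
 [ 0.05719355 -0.78127575 -0.62156021]] [0.48614227 0.05417059 1.22023128]
```

View pics/scene0.png

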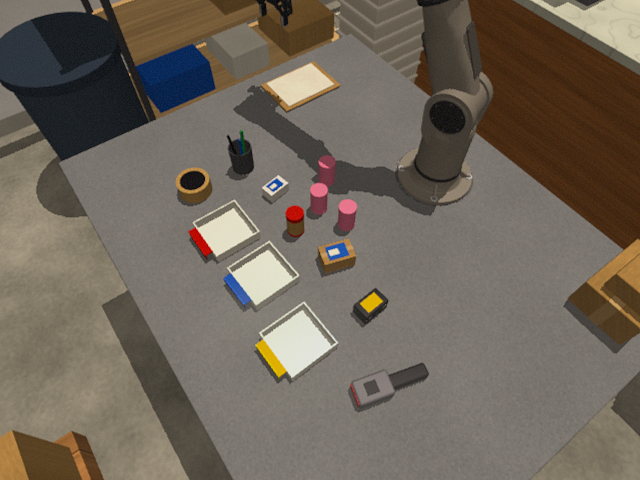

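View pics/side0.png

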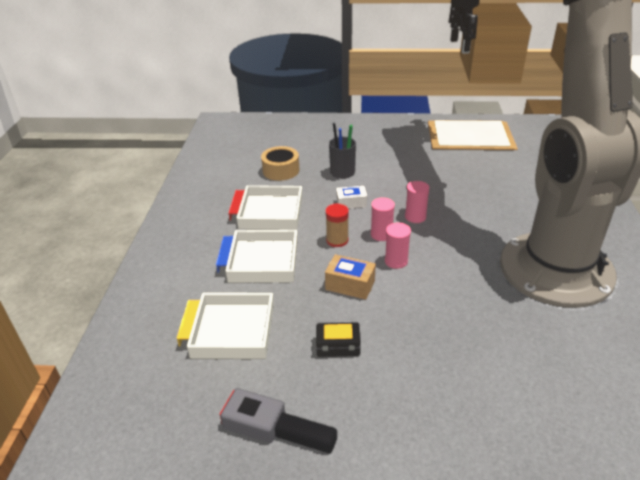

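The scene view shows the tube at (294,221), big carton (337,256), small carton (275,188) and case (371,305). The red, blue and yellow trays are at (225,230), (261,275) and (297,341), and three pink decoys stand beside the tube. In the side view the same things are at (337,225), (350,276), (351,193), (338,338), with the trays at (270,205), (262,255), (231,325).

```bash
cat > h.py <<'E'
import numpy as np,cv2
def cloud(f):
    h,w=f['z_map'].shape;fl=h/2/np.tan(np.radians(float(f['vfov']))/2)
    v,u=np.mgrid[:h,:w];z=f['z_map'].astype(float)
    c=np.stack([(u-f['cx'])/fl*z,(v-f['cy'])/fl*z,z],-1)
    P=(c-f['t'])@f['R'];P[z==0]=np.nan
    return P
def top(P,px,r=.075,tol=.006,mask=None):
    u,v=px;s=np.nanmedian(P[v-2:v+3,u-2:u+3].reshape(-1,3),0)
    m=(np.abs(P[...,2]-s[2])<tol)&(np.hypot(P[...,0]-s[0],P[...,1]-s[1])<r)
    if mask is not None:m&=mask
    n,l=cv2.connectedComponents(m.astype(np.uint8));q=P[l==l[v,u]] if l[v,u] else P[m]
    return rect(q)+(np.median(q[:,2]),len(q))
def rect(q):
    (c,(a,b),t)=cv2.minAreaRect((q[:,:2]*1000).astype(np.float32))
    if a<b:a,b,t=b,a,t+90
    t=(t+90)%180-90
    return np.round(c,1),round(a,1),round(b,1),round(np.radians(t),3)
E
python3 - <<'E'
from h import *
S={'scene':dict(tube=(294,213),big=(337,249),small=(275,186),case=(371,301),p1=(319,190),p2=(347,206),p3=(327,162),cup=(241,150)),
'side':dict(tube=(337,212),big=(350,266),small=(351,190),case=(338,330),p1=(382,204),p2=(397,231),p3=(417,187))}
T={'scene':dict(red=(225,230),blue=(261,275),yellow=(297,341)),'side':dict(red=(270,205),blue=(262,255),yellow=(231,325))}
for n in S:
    f=np.load(n+'0.npz');P=cloud(f);print(n)
    for k,p in S[n].items():print(k,*top(P,p))
    hsv=cv2.cvtColor(f['frame'],cv2.COLOR_RGB2HSV)
    for k,(u,v) in T[n].items():
        s=P[v,u];d=np.hypot(P[...,0]-s[0],P[...,1]-s[1])
        m=(d<.12)&(hsv[...,1]<60)&(P[...,2]>.026)&(P[...,2]<.038)
        l=cv2.connectedComponents(m.astype(np.uint8))[1];b=np.argmax(np.bincount(l[l>0]))
        q=P[l==b];print(k,*rect(q),np.median(q[:,2]),'floor',s)
E
```

```text
scene
tube [471.2 -83.3] 50.0 49.5 0.614 0.08675709103933088 229
big [438.3  68.6] 90.3 63.4 -0.315 0.05187440409936777 656
small [ 443.4 -233.7] 72.3 47.4 0.174 0.036721006174594506 288
case [456.5 238.1] 80.7 50.0 0.061 0.044210713987736225 544
p1 [ 369.8 -108. ] 52.1 48.7 0.955 0.08669296841645349 216
p2 [339.1 -13.9] 53.6 49.2 0.689 0.08687539521069795 231
p3 [ 288.1 -182.9] 52.6 48.0 0.946 0.08684220387226128 193
cup [ 471.5 -379.7] 70.9 68.5 0.875 0.0849153758598002 131
red [ 638.5 -190.2] 146.1 140.9 -1.569 0.03215694951920556 floor [ 0.64052902 -0.19714681  0.00618468]
blue [631.8  -4.9] 145.8 143.8 0.032 0.03250375631815058 floor [ 0.63320768 -0.01249253  0.00194503]
yellow [657.6 203. ] 141.6 141.2 -1.54 0.032673155451761346 floor [0.65967073 0.2011182  0.0035075 ]
side
tube [471.7 -81.7] 53.3 49.6 -1.191 0.08586407795700249 284
big [437.9  68.6] 91.6 65.6 -0.317 0.05081434754723015 918
small [ 443.  -233.9] 69.6 53.4 0.155 0.03572936027636922 331
case [455.4 238.8] 80.2 53.4 0.043 0.04236956970755128 947
p1 [ 368.9 -108.4] 54.3 50.4 0.981 0.08539483997829136 276
p2 [339.3 -12.7] 52.9 50.1 1.531 0.08556402819234533 317
p3 [ 287.8 -181.1] 55.6 48.6 1.519 0.08574732523585477 248
red [ 638.4 -189.5] 149.8 141.3 1.567 0.031054876264501808 floor [ 0.6439423  -0.2099512   0.00698508]
blue [630.8  -4.2] 146.2 142.9 -1.535 0.031293786474932785 floor [ 0.63556615 -0.01777084  0.00517047]
yellow [658.4 204.4] 145.3 141.7 -1.539 0.03132276440020729 floor [0.66471972 0.19400878 0.00389842]
```

Call:
drive_tool --rows '[{"offset":[0.73,-0.81,0],"rotation":[0,0,0],"claw":1},{"offset":[0.73,-0.81,0],"rotation":[0,0,0],"claw":1},{"offset":[0.73,-0.81,0],"rotation":[0,0,0],"claw":1},{"offset":[0.73,-0.81,0],"rotation":[0,0,0],"claw":1},{"offset":[0.73,-0.81,0],"rotation":[0,0,0],"claw":1},{"offset":[0.73,-0.81,0],"rotation":[0,0,0],"claw":1}]' --force 50

```text
clock: 0.6
tcp_pos: [0.2359, -0.5112, 0.2313]
orientation: [-3.119, -0.372, -0.001]
contact_force: [-1.3, -0.7, 1.0]
grip_width: 0.0854
gripper_force: 0.0
```

Call:
drive_tool --rows '[{"offset":[0.73,-0.81,0],"rotation":[0,0,0],"claw":1},{"offset":[0.73,-0.81,0],"rotation":[0,0,0],"claw":1},{"offset":[0.73,-0.81,0],"rotation":[0,0,0],"claw":1},{"offset":[0.73,-0.81,0],"rotation":[0,0,0],"claw":1},{"offset":[0.73,-0.81,0],"rotation":[0,0,0],"claw":1},{"offset":[0.73,-0.81,0],"rotation":[0,0,0],"claw":1}]'

```text
clock: 1.1
tcp_pos: [0.3135, -0.3693, 0.2314]
orientation: [3.12, 0.369, 0.0]
contact_force: [-0.0, 0.3, 0.8]
grip_width: 0.0853
gripper_force: 0.0
```

Call:
drive_tool --rows '[{"offset":[0.73,-0.81,0],"rotation":[0,0,0],"claw":1},{"offset":[0.73,-0.81,0],"rotation":[0,0,0],"claw":1},{"offset":[0.73,-0.81,0],"rotation":[0,0,0],"claw":1},{"offset":[0.73,-0.81,0],"rotation":[0,0,0],"claw":1},{"offset":[0.73,-0.81,0],"rotation":[0,0,0],"claw":1},{"offset":[0.73,-0.81,0],"rotation":[0,0,0],"claw":1}]'

```text
clock: 1.6
tcp_pos: [0.3921, -0.2267, 0.2314]
orientation: [3.12, 0.367, 0.001]
contact_force: [-1.3, -0.8, 0.4]
grip_width: 0.0855
gripper_force: 0.0
```

```bash
cat > go.py <<'E'
import sys,numpy as np
from bench import get_obs
from scipy.spatial.transform import Rotation as R
o=get_obs();p=o['tcp_pos'];A=R.from_rotvec(o['orientation'])
print('clk',o['clock'],'pos',p.round(4),'yaw',np.arctan2(*A.as_matrix()[[1,0],0]).round(4),'tilt',np.arccos(-A.as_matrix()[2,2]).round(4),'w',o['grip_width'].round(4),'gf',o['gripper_force'].round(1),'F',o['contact_force'].round(1),'j',o['joints'].round(2))
for a in sys.argv[1:]:
    x,y,z,t=map(float,a.split(','))
    B=R.from_euler('z',t)*R.from_rotvec([np.pi,0,0])
    print((A.inv().apply(np.array([x,y,z])-p)/.15).round(3),((A.inv()*B).as_rotvec()/2).round(3))
E
python3 go.py .4715,-.0825,.16,0
```

```text
Traceback (most recent call last):
  File "go.py", line 5, in <module>
    print('clk',o['clock'],'pos',p.round(4),'yaw',np.arctan2(*A.as_matrix()[[1,0],0]).round(4),'tilt',np.arccos(-A.as_matrix()[2,2]).round(4),'w',o['grip_width'].round(4),'gf',o['gripper_force'].round(1),'F',o['contact_force'].round(1),'j',o['joints'].round(2))
                                                                                                                                                  ^^^^^^^^^^^^^^^^^^^^^
AttributeError: 'float' object has no attribute 'round'
```

Batching works and the motion is accurate.

```bash
sed -i "s/o=get_obs()/o={k:np.array(v) for k,v in get_obs().items()}/" go.py
python3 go.py .4715,-.0825,.16,0
```

```text
clk 1.6 pos [ 0.3921 -0.2267  0.2314] yaw 0.2344 tilt 0.0004 w 0.0855 gf 0.0 F [-1.3 -0.8  0.4] j [ 0.63  0.12 -0.27  2.05  0.04  0.97 -0.99]
[ 0.738 -0.812  0.476] [ 0.    -0.     0.117]
```

Call:
drive_tool --rows '[{"offset":[0.738,-0.812,0],"rotation":[0,0,0.117],"claw":1},{"offset":[0.738,-0.812,0],"rotation":[0,0,0.117],"claw":1},{"offset":[0.738,-0.812,0],"rotation":[0,0,0.117],"claw":1},{"offset":[0.738,-0.812,0],"rotation":[0,0,0.117],"claw":1},{"offset":[0.738,-0.812,0.47],"rotation":[0,0,0.117],"claw":1},{"offset":[0.738,-0.812,0.47],"rotation":[0,0,0.117],"claw":1},{"offset":[0.738,-0.812,0.47],"rotation":[0,0,0.117],"claw":1},{"offset":[0.738,-0.812,0.47],"rotation":[0,0,0.117],"claw":1}]'

```text
clock: 2.27
tcp_pos: [0.4697, -0.0847, 0.1597]
orientation: [-3.142, 0.007, 0.007]
contact_force: [0.5, 0.3, -0.5]
grip_width: 0.0853
gripper_force: 0.0
```

Call:
drive_tool --rows '[{"offset":[0,0,0.2],"rotation":[0,0,0],"claw":1},{"offset":[0,0,0.4],"rotation":[0,0,0],"claw":1},{"offset":[0,0,0.6],"rotation":[0,0,0],"claw":1},{"offset":[0,0,0.83],"rotation":[0,0,0],"claw":1},{"offset":[0,0,0.83],"rotation":[0,0,0],"claw":1},{"offset":[0,0,0.83],"rotation":[0,0,0],"claw":1},{"offset":[0,0,0.83],"rotation":[0,0,0],"claw":0},{"offset":[0,0,0.83],"rotation":[0,0,0],"claw":0},{"offset":[0,0,0.83],"rotation":[0,0,0],"claw":0},{"offset":[0,0,0.83],"rotation":[0,0,0],"claw":0},{"offset":[0,0,0.83],"rotation":[0,0,0],"claw":0},{"offset":[0,0,0.83],"rotation":[0,0,0],"claw":0},{"offset":[0,0,0.83],"rotation":[0,0,0],"claw":0},{"offset":[0,0,0.83],"rotation":[0,0,0],"claw":0},{"offset":[0,0,0.83],"rotation":[0,0,0],"claw":0},{"offset":[0,0,0.83],"rotation":[0,0,0],"claw":0}]'

```text
clock: 3.6
tcp_pos: [0.4726, -0.083, 0.0386]
orientation: [3.14, -0.003, 0.006]
contact_force: [-1.9, -0.9, 9.3]
grip_width: 0.0489
gripper_force: 49.9
```

```bash
python3 go.py .638,-.19,.13,0
```

```text
clk 3.6 pos [ 0.4726 -0.083   0.0386] yaw -0.0017 tilt 0.0041 w 0.0489 gf 49.9 F [-1.9 -0.9  9.3] j [ 0.3   0.47 -0.31  2.15  0.26  0.56 -1.77]
[ 1.106  0.712 -0.604] [ 0.001 -0.002 -0.001]
```

Call:
drive_tool --rows '[{"offset":[0,0,-0.15],"rotation":[0,0,0],"claw":0},{"offset":[0,0,-0.4],"rotation":[0,0,0],"claw":0},{"offset":[0,0,-0.65],"rotation":[0,0,0],"claw":0},{"offset":[0.15,0.1,-0.65],"rotation":[0,0,0],"claw":0},{"offset":[0.35,0.23,-0.65],"rotation":[0,0,0],"claw":0},{"offset":[0.55,0.36,-0.65],"rotation":[0,0,0],"claw":0},{"offset":[0.75,0.5,-0.65],"rotation":[0,0,0],"claw":0},{"offset":[0.9,0.62,-0.65],"rotation":[0,0,0],"claw":0},{"offset":[1,0.7,-0.65],"rotation":[0,0,0],"claw":0},{"offset":[1,0.7,-0.65],"rotation":[0,0,0],"claw":0},{"offset":[1,0.7,-0.65],"rotation":[0,0,0],"claw":0},{"offset":[1,0.7,-0.65],"rotation":[0,0,0],"claw":0}]'

```text
clock: 4.6
tcp_pos: [0.6201, -0.1867, 0.1343]
orientation: [-3.141, 0.001, 0.0]
contact_force: [1.0, 0.0, -1.7]
grip_width: 0.0486
gripper_force: 52.2
```

```bash
python3 go.py .638,-.19,.044,0
```

```text
clk 4.6 pos [ 0.6201 -0.1867  0.1343] yaw -0.0007 tilt 0.0005 w 0.0486 gf 52.2 F [ 1.   0.  -1.7] j [ 0.42  0.55 -0.31  1.69  0.2   0.93 -1.54]
[0.119 0.022 0.602] [-0.  0. -0.]
```

Call:
drive_tool --rows '[{"offset":[0.06,0.01,0],"rotation":[0,0,0],"claw":0},{"offset":[0.12,0.02,0],"rotation":[0,0,0],"claw":0},{"offset":[0.12,0.02,0.15],"rotation":[0,0,0],"claw":0},{"offset":[0.12,0.02,0.3],"rotation":[0,0,0],"claw":0},{"offset":[0.12,0.02,0.45],"rotation":[0,0,0],"claw":0},{"offset":[0.12,0.02,0.54],"rotation":[0,0,0],"claw":0},{"offset":[0.12,0.02,0.58],"rotation":[0,0,0],"claw":0},{"offset":[0.12,0.02,0.6],"rotation":[0,0,0],"claw":0},{"offset":[0.12,0.02,0.61],"rotation":[0,0,0],"claw":0},{"offset":[0.12,0.02,0.61],"rotation":[0,0,0],"claw":0},{"offset":[0.12,0.02,0.61],"rotation":[0,0,0],"claw":0}]'

```text
clock: 5.52
tcp_pos: [0.6398, -0.1907, 0.0435]
orientation: [3.141, -0.002, 0.003]
contact_force: [-0.1, -0.1, -1.8]
grip_width: 0.049
gripper_force: 52.3
```

Call:
drive_tool --rows '[{"offset":[0,0,0],"rotation":[0,0,0],"claw":0.7},{"offset":[0,0,0],"rotation":[0,0,0],"claw":0.8},{"offset":[0,0,0],"rotation":[0,0,0],"claw":0.9},{"offset":[0,0,0],"rotation":[0,0,0],"claw":1},{"offset":[0,0,0],"rotation":[0,0,0],"claw":1},{"offset":[0,0,0],"rotation":[0,0,0],"claw":1},{"offset":[0,0,0],"rotation":[0,0,0],"claw":1},{"offset":[0,0,0],"rotation":[0,0,0],"claw":1},{"offset":[0,0,-0.2],"rotation":[0,0,0],"claw":1},{"offset":[0,0,-0.4],"rotation":[0,0,0],"claw":1},{"offset":[0,0,-0.6],"rotation":[0,0,0],"claw":1},{"offset":[0,0,-0.8],"rotation":[0,0,0],"claw":1},{"offset":[0,0,-0.8],"rotation":[0,0,0],"claw":1},{"offset":[0,0,-0.8],"rotation":[0,0,0],"claw":1}]'

```text
clock: 6.68
tcp_pos: [0.6402, -0.1908, 0.1647]
orientation: [3.14, -0.002, 0.007]
contact_force: [-1.2, 0.2, -0.4]
grip_width: 0.0854
gripper_force: 0.0
```

```bash
python3 go.py .438,.0686,.16,-.316
python3 - <<'E'
from bench import *
import cv2
f=grab_frame('side');cv2.imwrite('pics/s1.png',f['frame'][100:400,140:540,::-1])
E
```

```text
clk 6.6833 pos [ 0.6402 -0.1908  0.1647] yaw -0.0014 tilt 0.0045 w 0.0854 gf 0.0 F [-1.2  0.2 -0.4] j [ 0.41  0.55 -0.31  1.62  0.19  1.   -1.53]
[-1.35  -1.727  0.023] [ 0.    -0.002  0.157]
```

View pics/s1.png

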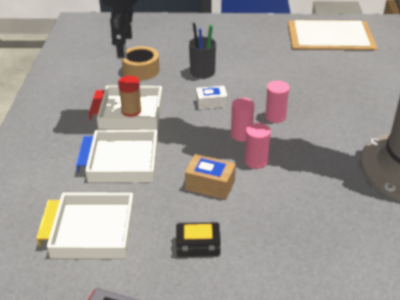

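The tube stands upright in the red tray at crop (130,97). Next is the big carton.

Call:
drive_tool --rows '[{"offset":[-0.2,-0.25,0],"rotation":[0,0,0],"claw":1},{"offset":[-0.67,-0.86,0],"rotation":[0,0,0],"claw":1},{"offset":[-0.67,-0.86,0],"rotation":[0,0,0],"claw":1},{"offset":[-0.67,-0.86,0],"rotation":[0,0,0],"claw":1},{"offset":[-0.67,-0.86,0],"rotation":[0,0,0],"claw":1},{"offset":[-0.67,-0.86,0],"rotation":[0,0,0],"claw":1}]'

```text
clock: 7.23
tcp_pos: [0.5364, -0.0594, 0.1611]
orientation: [-3.141, -0.005, 0.005]
contact_force: [1.1, -0.1, 0.6]
grip_width: 0.0854
gripper_force: 0.0
```

Call:
drive_tool --rows '[{"offset":[-0.67,-0.86,0],"rotation":[0,0,0.157],"claw":1},{"offset":[-0.67,-0.86,0],"rotation":[0,0,0.157],"claw":1},{"offset":[-0.67,-0.86,0],"rotation":[0,0,0.157],"claw":1},{"offset":[-0.67,-0.86,0],"rotation":[0,0,0.157],"claw":1},{"offset":[-0.67,-0.86,0.1],"rotation":[0,0,0.157],"claw":1},{"offset":[-0.67,-0.86,0.1],"rotation":[0,0,0.157],"claw":1},{"offset":[-0.67,-0.86,0.1],"rotation":[0,0,0.157],"claw":1},{"offset":[-0.67,-0.86,0.1],"rotation":[0,0,0.157],"claw":1},{"offset":[-0.67,-0.86,0.1],"rotation":[0,0,0.157],"claw":1},{"offset":[-0.67,-0.86,0.1],"rotation":[0,0,0.157],"claw":1}]'

```text
clock: 8.07
tcp_pos: [0.439, 0.0668, 0.1475]
orientation: [-3.102, 0.497, -0.001]
contact_force: [0.2, -0.3, 0.1]
grip_width: 0.0853
gripper_force: 0.0
```

```bash
python3 go.py .438,.0686,.012,-.316
```

```text
clk 8.0667 pos [0.439  0.0668 0.1475] yaw -0.3176 tilt 0.0004 w 0.0853 gf 0.0 F [ 0.2 -0.3  0.1] j [ 0.06  0.24 -0.4   2.15  0.13  0.78 -2.31]
[-0.011 -0.009  0.903] [-0.    -0.    -0.001]
```

Call:
drive_tool --rows '[{"offset":[-0.01,-0.01,0.2],"rotation":[0,0,0],"claw":1},{"offset":[-0.01,-0.01,0.4],"rotation":[0,0,0],"claw":1},{"offset":[-0.01,-0.01,0.6],"rotation":[0,0,0],"claw":1},{"offset":[-0.01,-0.01,0.8],"rotation":[0,0,0],"claw":1},{"offset":[-0.01,-0.01,0.9],"rotation":[0,0,0],"claw":1},{"offset":[-0.01,-0.01,0.9],"rotation":[0,0,0],"claw":1},{"offset":[-0.01,-0.01,0.9],"rotation":[0,0,0],"claw":1},{"offset":[-0.01,-0.01,0.9],"rotation":[0,0,0],"claw":0},{"offset":[-0.01,-0.01,0.9],"rotation":[0,0,0],"claw":0},{"offset":[-0.01,-0.01,0.9],"rotation":[0,0,0],"claw":0},{"offset":[-0.01,-0.01,0.9],"rotation":[0,0,0],"claw":0},{"offset":[-0.01,-0.01,0.9],"rotation":[0,0,0],"claw":0},{"offset":[-0.01,-0.01,0.9],"rotation":[0,0,0],"claw":0},{"offset":[-0.01,-0.01,0.9],"rotation":[0,0,0],"claw":0},{"offset":[-0.01,-0.01,0.9],"rotation":[0,0,0],"claw":0}]' --force 60

```text
clock: 9.32
tcp_pos: [0.4383, 0.0694, 0.0138]
orientation: [-3.102, 0.494, -0.004]
contact_force: [-0.1, -0.3, 5.6]
grip_width: 0.0589
gripper_force: 64.3
```

```bash
python3 go.py .631,-.0045,.1,.035
```

```text
clk 9.3167 pos [0.4383 0.0694 0.0138] yaw -0.3158 tilt 0.0027 w 0.0589 gf 64.3 F [-0.1 -0.3  5.6] j [-0.05  0.48 -0.3   2.23  0.31  0.46 -2.48]
[ 1.376  0.069 -0.571] [-0.    -0.001 -0.175]
```

Gripped at z = 0.0138. Lift and carry halfway, turning on the way.

Call:
drive_tool --rows '[{"offset":[0,0,-0.15],"rotation":[0,0,0],"claw":0},{"offset":[0,0,-0.35],"rotation":[0,0,0],"claw":0},{"offset":[0,0,-0.6],"rotation":[0,0,0],"claw":0},{"offset":[0.15,0,-0.6],"rotation":[0,0,-0.02],"claw":0},{"offset":[0.35,0.02,-0.6],"rotation":[0,0,-0.06],"claw":0},{"offset":[0.55,0.03,-0.6],"rotation":[0,0,-0.1],"claw":0},{"offset":[0.75,0.04,-0.6],"rotation":[0,0,-0.14],"claw":0},{"offset":[0.9,0.06,-0.6],"rotation":[0,0,-0.17],"claw":0},{"offset":[1,0.07,-0.6],"rotation":[0,0,-0.175],"claw":0},{"offset":[1,0.07,-0.6],"rotation":[0,0,-0.175],"claw":0},{"offset":[1,0.07,-0.6],"rotation":[0,0,-0.175],"claw":0},{"offset":[1,0.07,-0.6],"rotation":[0,0,-0.175],"claw":0}]'

```text
clock: 10.32
tcp_pos: [0.5754, 0.0133, 0.1024]
orientation: [-3.141, -0.055, 0.001]
contact_force: [0.1, -0.4, -3.7]
grip_width: 0.0595
gripper_force: 67.7
```

```bash
python3 go.py .631,-.0045,.019,.035
```

```text
clk 10.3167 pos [0.5754 0.0133 0.1024] yaw 0.0347 tilt 0.0009 w 0.0595 gf 67.7 F [ 0.1 -0.4 -3.7] j [ 0.19  0.5  -0.41  1.88  0.27  0.81 -1.9 ]
[0.367 0.132 0.556] [-0.  0. -0.]
```

Call:
drive_tool --rows '[{"offset":[0.12,0.04,0],"rotation":[0,0,0],"claw":0},{"offset":[0.25,0.09,0],"rotation":[0,0,0],"claw":0},{"offset":[0.367,0.132,0],"rotation":[0,0,0],"claw":0},{"offset":[0.367,0.132,0],"rotation":[0,0,0],"claw":0},{"offset":[0.367,0.132,0.15],"rotation":[0,0,0],"claw":0},{"offset":[0.367,0.132,0.3],"rotation":[0,0,0],"claw":0},{"offset":[0.367,0.132,0.42],"rotation":[0,0,0],"claw":0},{"offset":[0.367,0.132,0.5],"rotation":[0,0,0],"claw":0},{"offset":[0.367,0.132,0.54],"rotation":[0,0,0],"claw":0},{"offset":[0.367,0.132,0.56],"rotation":[0,0,0],"claw":0},{"offset":[0.367,0.132,0.56],"rotation":[0,0,0],"claw":0},{"offset":[0.367,0.132,0.56],"rotation":[0,0,0],"claw":0}]'

```text
clock: 11.32
tcp_pos: [0.6329, -0.0044, 0.0194]
orientation: [-3.141, -0.055, -0.003]
contact_force: [0.8, -0.6, -3.8]
grip_width: 0.0592
gripper_force: 67.8
```

Call:
drive_tool --rows '[{"offset":[0,0,0],"rotation":[0,0,0],"claw":0.8},{"offset":[0,0,0],"rotation":[0,0,0],"claw":0.9},{"offset":[0,0,0],"rotation":[0,0,0],"claw":1},{"offset":[0,0,0],"rotation":[0,0,0],"claw":1},{"offset":[0,0,0],"rotation":[0,0,0],"claw":1},{"offset":[0,0,0],"rotation":[0,0,0],"claw":1},{"offset":[0,0,0],"rotation":[0,0,0],"claw":1},{"offset":[0,0,-0.2],"rotation":[0,0,0],"claw":1},{"offset":[0,0,-0.4],"rotation":[0,0,0],"claw":1},{"offset":[0,0,-0.6],"rotation":[0,0,0],"claw":1},{"offset":[0,0,-0.85],"rotation":[0,0,0],"claw":1},{"offset":[0,0,-0.85],"rotation":[0,0,0],"claw":1},{"offset":[0,0,-0.85],"rotation":[0,0,0],"claw":1}]'

```text
clock: 12.4
tcp_pos: [0.634, -0.0045, 0.1486]
orientation: [-3.141, -0.054, -0.008]
contact_force: [0.7, 0.2, -1.4]
grip_width: 0.0859
gripper_force: 0.0
```

```bash
python3 go.py .456,.2385,.15,.05
```

```text
clk 12.4 pos [ 0.634  -0.0045  0.1486] yaw 0.0346 tilt 0.0054 w 0.0859 gf 0.0 F [ 0.7  0.2 -1.4] j [ 0.21  0.53 -0.41  1.72  0.25  0.95 -1.83]
[-1.13  -1.66  -0.016] [ 0.    -0.003 -0.008]
```

Call:
drive_tool --rows '[{"offset":[-0.2,-0.25,0],"rotation":[0,0,0],"claw":1},{"offset":[-0.565,-0.83,0],"rotation":[0,0,0],"claw":1},{"offset":[-0.565,-0.83,0],"rotation":[0,0,0],"claw":1},{"offset":[-0.565,-0.83,0],"rotation":[0,0,0],"claw":1},{"offset":[-0.565,-0.83,0],"rotation":[0,0,0],"claw":1}]'

```text
clock: 12.82
tcp_pos: [0.5385, 0.1229, 0.1448]
orientation: [-3.139, -0.069, 0.006]
contact_force: [0.1, 0.3, 0.1]
grip_width: 0.0857
gripper_force: 0.0
```

Call:
drive_tool --rows '[{"offset":[-0.565,-0.83,0],"rotation":[0,0,-0.008],"claw":1},{"offset":[-0.565,-0.83,0],"rotation":[0,0,-0.008],"claw":1},{"offset":[-0.565,-0.83,0],"rotation":[0,0,-0.008],"claw":1},{"offset":[-0.565,-0.83,0],"rotation":[0,0,-0.008],"claw":1},{"offset":[-0.565,-0.83,0],"rotation":[0,0,-0.008],"claw":1},{"offset":[-0.565,-0.83,0],"rotation":[0,0,-0.008],"claw":1},{"offset":[-0.565,-0.83,0],"rotation":[0,0,-0.008],"claw":1},{"offset":[-0.565,-0.83,0],"rotation":[0,0,-0.008],"claw":1}]'

```text
clock: 13.48
tcp_pos: [0.455, 0.2365, 0.1452]
orientation: [3.14, 0.075, -0.001]
contact_force: [0.0, -0.6, 0.5]
grip_width: 0.0857
gripper_force: 0.0
```

```bash
python3 go.py .456,.2385,.008,.05
```

```text
clk 13.4833 pos [0.455  0.2365 0.1452] yaw 0.0481 tilt 0.0013 w 0.0857 gf 0.0 F [ 0.  -0.6  0.5] j [-0.17  0.37 -0.52  1.99  0.24  0.84 -2.35]
[ 0.008 -0.014  0.914] [ 0.001  0.    -0.001]
```

Call:
drive_tool --rows '[{"offset":[0.01,-0.01,0.2],"rotation":[0,0,0],"claw":1},{"offset":[0.01,-0.01,0.4],"rotation":[0,0,0],"claw":1},{"offset":[0.01,-0.01,0.6],"rotation":[0,0,0],"claw":1},{"offset":[0.01,-0.01,0.8],"rotation":[0,0,0],"claw":1},{"offset":[0.01,-0.01,0.91],"rotation":[0,0,0],"claw":1},{"offset":[0.01,-0.01,0.91],"rotation":[0,0,0],"claw":1},{"offset":[0.01,-0.01,0.91],"rotation":[0,0,0],"claw":1},{"offset":[0.01,-0.01,0.91],"rotation":[0,0,0],"claw":0},{"offset":[0.01,-0.01,0.91],"rotation":[0,0,0],"claw":0},{"offset":[0.01,-0.01,0.91],"rotation":[0,0,0],"claw":0},{"offset":[0.01,-0.01,0.91],"rotation":[0,0,0],"claw":0},{"offset":[0.01,-0.01,0.91],"rotation":[0,0,0],"claw":0},{"offset":[0.01,-0.01,0.91],"rotation":[0,0,0],"claw":0},{"offset":[0.01,-0.01,0.91],"rotation":[0,0,0],"claw":0},{"offset":[0.01,-0.01,0.91],"rotation":[0,0,0],"claw":0},{"offset":[0.01,-0.01,0.91],"rotation":[0,0,0],"claw":0}]'

```text
clock: 14.82
tcp_pos: [0.4567, 0.2398, 0.0108]
orientation: [-3.14, -0.079, -0.004]
contact_force: [-0.4, -1.5, 5.6]
grip_width: 0.0493
gripper_force: 62.9
```

```bash
python3 go.py .658,.2035,.1,.03
```

```text
clk 14.8167 pos [0.4567 0.2398 0.0108] yaw 0.0502 tilt 0.0026 w 0.0493 gf 62.9 F [-0.4 -1.5  5.6] j [-0.27  0.58 -0.41  2.06  0.42  0.58 -2.5 ]
[ 1.329  0.309 -0.591] [-0.    -0.001  0.01 ]
```

Call:
drive_tool --rows '[{"offset":[0,0,-0.15],"rotation":[0,0,0],"claw":0},{"offset":[0,0,-0.35],"rotation":[0,0,0],"claw":0},{"offset":[0,0,-0.6],"rotation":[0,0,0],"claw":0},{"offset":[0.15,0.04,-0.6],"rotation":[0,0,0],"claw":0},{"offset":[0.35,0.09,-0.6],"rotation":[0,0,0],"claw":0},{"offset":[0.55,0.15,-0.6],"rotation":[0,0,0],"claw":0},{"offset":[0.75,0.21,-0.6],"rotation":[0,0,0.01],"claw":0},{"offset":[0.9,0.27,-0.6],"rotation":[0,0,0.01],"claw":0},{"offset":[1,0.3,-0.6],"rotation":[0,0,0.01],"claw":0},{"offset":[1,0.3,-0.6],"rotation":[0,0,0.01],"claw":0},{"offset":[1,0.3,-0.6],"rotation":[0,0,0.01],"claw":0},{"offset":[1,0.3,-0.6],"rotation":[0,0,0.01],"claw":0}]'

```text
clock: 15.82
tcp_pos: [0.6066, 0.2028, 0.0994]
orientation: [-3.141, -0.049, 0.001]
contact_force: [-0.3, 0.5, -1.9]
grip_width: 0.0491
gripper_force: 63.3
```

```bash
python3 go.py .658,.2035,.016,.03
```

```text
clk 15.8167 pos [0.6066 0.2028 0.0994] yaw 0.0315 tilt 0.0007 w 0.0491 gf 63.3 F [-0.3  0.5 -1.9] j [-0.1   0.6  -0.44  1.73  0.32  0.89 -2.22]
[0.343 0.007 0.556] [-0.     0.     0.001]
```

Call:
drive_tool --rows '[{"offset":[0.12,0,0],"rotation":[0,0,0],"claw":0},{"offset":[0.25,0.01,0],"rotation":[0,0,0],"claw":0},{"offset":[0.343,0.01,0],"rotation":[0,0,0],"claw":0},{"offset":[0.343,0.01,0],"rotation":[0,0,0],"claw":0},{"offset":[0.343,0.01,0.15],"rotation":[0,0,0],"claw":0},{"offset":[0.343,0.01,0.3],"rotation":[0,0,0],"claw":0},{"offset":[0.343,0.01,0.42],"rotation":[0,0,0],"claw":0},{"offset":[0.343,0.01,0.5],"rotation":[0,0,0],"claw":0},{"offset":[0.343,0.01,0.54],"rotation":[0,0,0],"claw":0},{"offset":[0.343,0.01,0.56],"rotation":[0,0,0],"claw":0},{"offset":[0.343,0.01,0.56],"rotation":[0,0,0],"claw":0},{"offset":[0.343,0.01,0.56],"rotation":[0,0,0],"claw":0}]'

```text
clock: 16.82
tcp_pos: [0.6596, 0.2032, 0.0164]
orientation: [-3.14, -0.049, -0.003]
contact_force: [1.6, 0.2, -1.9]
grip_width: 0.0492
gripper_force: 63.2
```

Call:
drive_tool --rows '[{"offset":[0,0,0],"rotation":[0,0,0],"claw":0.7},{"offset":[0,0,0],"rotation":[0,0,0],"claw":0.8},{"offset":[0,0,0],"rotation":[0,0,0],"claw":0.9},{"offset":[0,0,0],"rotation":[0,0,0],"claw":1},{"offset":[0,0,0],"rotation":[0,0,0],"claw":1},{"offset":[0,0,0],"rotation":[0,0,0],"claw":1},{"offset":[0,0,0],"rotation":[0,0,0],"claw":1},{"offset":[0,0,0],"rotation":[0,0,0],"claw":1},{"offset":[0,0,-0.2],"rotation":[0,0,0],"claw":1},{"offset":[0,0,-0.4],"rotation":[0,0,0],"claw":1},{"offset":[0,0,-0.6],"rotation":[0,0,0],"claw":1},{"offset":[0,0,-0.9],"rotation":[0,0,0],"claw":1},{"offset":[0,0,-0.9],"rotation":[0,0,0],"claw":1},{"offset":[0,0,-0.9],"rotation":[0,0,0],"claw":1}]'

```text
clock: 17.98
tcp_pos: [0.6612, 0.2036, 0.1543]
orientation: [-3.139, -0.048, -0.01]
contact_force: [0.1, -0.2, -0.5]
grip_width: 0.0852
gripper_force: 0.0
```

```bash
python3 go.py .443,-.234,.15,.165
```

```text
clk 17.9833 pos [0.6612 0.2036 0.1543] yaw 0.0306 tilt 0.0069 w 0.0852 gf 0.0 F [ 0.1 -0.2 -0.5] j [-0.08  0.61 -0.45  1.56  0.3   1.03 -2.16]
[-1.543  2.872  0.012] [-0.001 -0.003 -0.067]
```

Call:
drive_tool --rows '[{"offset":[-0.2,0.3,0],"rotation":[0,0,0],"claw":1},{"offset":[-0.51,0.957,0],"rotation":[0,0,0],"claw":1},{"offset":[-0.51,0.957,0],"rotation":[0,0,0],"claw":1},{"offset":[-0.51,0.957,0],"rotation":[0,0,0],"claw":1},{"offset":[-0.51,0.957,0],"rotation":[0,0,0],"claw":1},{"offset":[-0.51,0.957,0],"rotation":[0,0,0],"claw":1}]'

```text
clock: 18.48
tcp_pos: [0.5857, 0.0532, 0.149]
orientation: [3.139, 0.041, -0.004]
contact_force: [0.6, 1.3, -0.0]
grip_width: 0.0852
gripper_force: 0.0
```

Call:
drive_tool --rows '[{"offset":[-0.51,0.957,0],"rotation":[0,0,0],"claw":1},{"offset":[-0.51,0.957,0],"rotation":[0,0,0],"claw":1},{"offset":[-0.51,0.957,0],"rotation":[0,0,0],"claw":1},{"offset":[-0.51,0.957,0],"rotation":[0,0,0],"claw":1},{"offset":[-0.51,0.957,0],"rotation":[0,0,0],"claw":1},{"offset":[-0.51,0.957,0],"rotation":[0,0,0],"claw":1}]'

```text
clock: 18.98
tcp_pos: [0.5145, -0.0903, 0.1497]
orientation: [3.141, 0.044, -0.002]
contact_force: [-0.2, 0.1, 0.3]
grip_width: 0.0854
gripper_force: 0.0
```

Call:
drive_tool --rows '[{"offset":[-0.51,0.957,0],"rotation":[0,0,-0.067],"claw":1},{"offset":[-0.51,0.957,0],"rotation":[0,0,-0.067],"claw":1},{"offset":[-0.51,0.957,0],"rotation":[0,0,-0.067],"claw":1},{"offset":[-0.51,0.957,0],"rotation":[0,0,-0.067],"claw":1},{"offset":[-0.51,0.957,0],"rotation":[0,0,-0.067],"claw":1},{"offset":[-0.51,0.957,0],"rotation":[0,0,-0.067],"claw":1},{"offset":[-0.51,0.957,0],"rotation":[0,0,-0.067],"claw":1},{"offset":[-0.51,0.957,0],"rotation":[0,0,-0.067],"claw":1},{"offset":[-0.51,0.957,0],"rotation":[0,0,-0.067],"claw":1}]'

```text
clock: 19.73
tcp_pos: [0.4444, -0.2327, 0.1503]
orientation: [-3.13, -0.265, -0.001]
contact_force: [1.0, 0.6, 0.2]
grip_width: 0.0854
gripper_force: 0.0
```

```bash
python3 go.py .443,-.234,.005,.165;python3 - <<'E'
from h import *
from bench import *
for n in ['scene','side']:
    f=grab_frame(n);cv2.imwrite(f'pics/{n}2.png',f['frame'][...,::-1]);np.savez(n+'2.npz',**f)
    P=cloud(f)
    for a,b,lo,hi in [(.631,-.005,.046,.062),(.658,.203,.04,.055),(.638,-.19,.08,.1)]:
        m=(np.abs(P[...,0]-a)<.065)&(np.abs(P[...,1]-b)<.065)&(P[...,2]>lo)&(P[...,2]<hi)
        print(n,*rect(P[m]),np.median(P[m][:,2]),m.sum())
E
```

```text
clk 19.7333 pos [ 0.4444 -0.2327  0.1503] yaw 0.169 tilt 0.001 w 0.0854 gf 0.0 F [1.  0.6 0.2] j [ 0.72  0.33 -0.43  2.02  0.18  0.83 -1.21]
[-0.012  0.008  0.969] [-0.    -0.     0.002]
scene [633.2  -3.7] 90.9 63.5 0.052 0.055560530394064875 734
scene [658.2 203.7] 80.8 51.8 0.014 0.04748993793940953 654
scene [ 638.1 -190. ] 53.7 48.6 1.024 0.09030967630589094 259
side [632.8  -4.6] 92.4 68.6 -0.01 0.054740105913319896 859
side [658.2 204.8] 80.4 52.1 0.026 0.04671540872043253 868
side [ 638.1 -189. ] 58.9 49.9 -1.242 0.08958114920492248 277
```

View pics/scene2.png

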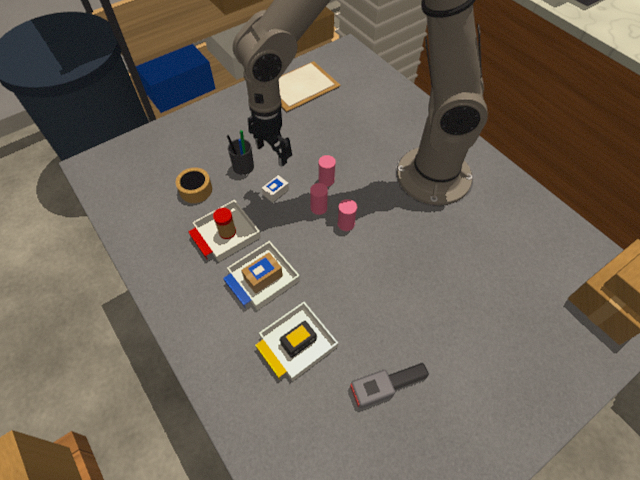

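Scene: the tube (225,222), big carton (262,270) and case (298,337) lie centred in their trays, and the small carton is still at (275,187) under the gripper.

Call:
drive_tool --rows '[{"offset":[-0.01,0.01,0.2],"rotation":[0,0,0],"claw":1},{"offset":[-0.01,0.01,0.4],"rotation":[0,0,0],"claw":1},{"offset":[-0.01,0.01,0.6],"rotation":[0,0,0],"claw":1},{"offset":[-0.01,0.01,0.8],"rotation":[0,0,0],"claw":1},{"offset":[-0.01,0.01,0.92],"rotation":[0,0,0],"claw":1},{"offset":[-0.01,0.01,0.96],"rotation":[0,0,0],"claw":1},{"offset":[-0.01,0.01,0.96],"rotation":[0,0,0],"claw":1},{"offset":[-0.01,0.01,0.96],"rotation":[0,0,0],"claw":1},{"offset":[-0.01,0.01,0.96],"rotation":[0,0,0],"claw":0},{"offset":[-0.01,0.01,0.96],"rotation":[0,0,0],"claw":0},{"offset":[-0.01,0.01,0.96],"rotation":[0,0,0],"claw":0},{"offset":[-0.01,0.01,0.96],"rotation":[0,0,0],"claw":0},{"offset":[-0.01,0.01,0.96],"rotation":[0,0,0],"claw":0},{"offset":[-0.01,0.01,0.96],"rotation":[0,0,0],"claw":0},{"offset":[-0.01,0.01,0.96],"rotation":[0,0,0],"claw":0},{"offset":[-0.01,0.01,0.96],"rotation":[0,0,0],"claw":0},{"offset":[-0.01,0.01,0.96],"rotation":[0,0,0],"claw":0}]' --force 40

```text
clock: 21.25
tcp_pos: [0.4425, -0.2371, 0.0074]
orientation: [3.13, 0.258, 0.002]
contact_force: [-1.3, 0.1, 6.0]
grip_width: 0.0442
gripper_force: 41.1
```

```bash
python3 go.py .633,-.004,.13,.03
```

```text
clk 21.25 pos [ 0.4425 -0.2371  0.0074] yaw 0.1646 tilt 0.0019 w 0.0442 gf 41.1 F [-1.3  0.1  6. ] j [ 0.63  0.56 -0.33  2.1   0.35  0.53 -1.35]
[ 1.509 -1.324 -0.817] [ 0.001 -0.001  0.067]
```

Call:
drive_tool --rows '[{"offset":[0,0,-0.15],"rotation":[0,0,0],"claw":0},{"offset":[0,0,-0.35],"rotation":[0,0,0],"claw":0},{"offset":[0,0,-0.6],"rotation":[0,0,0],"claw":0},{"offset":[0,0,-0.8],"rotation":[0,0,0],"claw":0},{"offset":[0.1,-0.09,-0.82],"rotation":[0,0,0],"claw":0},{"offset":[0.25,-0.22,-0.82],"rotation":[0,0,0],"claw":0},{"offset":[0.4,-0.35,-0.82],"rotation":[0,0,0.02],"claw":0},{"offset":[0.55,-0.48,-0.82],"rotation":[0,0,0.04],"claw":0},{"offset":[0.7,-0.61,-0.82],"rotation":[0,0,0.06],"claw":0},{"offset":[0.85,-0.74,-0.82],"rotation":[0,0,0.067],"claw":0},{"offset":[0.95,-0.84,-0.82],"rotation":[0,0,0.067],"claw":0},{"offset":[1,-0.88,-0.82],"rotation":[0,0,0.067],"claw":0},{"offset":[1,-0.88,-0.82],"rotation":[0,0,0.067],"claw":0},{"offset":[1,-0.88,-0.82],"rotation":[0,0,0.067],"claw":0},{"offset":[1,-0.88,-0.82],"rotation":[0,0,0.067],"claw":0}]'

```text
clock: 22.5
tcp_pos: [0.5668, -0.084, 0.129]
orientation: [3.14, 0.045, -0.002]
contact_force: [-0.1, 0.4, -1.3]
grip_width: 0.0443
gripper_force: 41.7
```

```bash
python3 go.py .633,-.004,.13,.03
```

```text
clk 22.5 pos [ 0.5668 -0.084   0.129 ] yaw 0.0285 tilt 0.0019 w 0.0443 gf 41.7 F [-0.1  0.4 -1.3] j [ 0.37  0.46 -0.42  1.87  0.25  0.86 -1.72]
[ 0.456 -0.521 -0.008] [ 0.001  0.001 -0.001]
```

Call:
drive_tool --rows '[{"offset":[0.12,-0.13,0],"rotation":[0,0,0],"claw":0},{"offset":[0.25,-0.28,0],"rotation":[0,0,0],"claw":0},{"offset":[0.38,-0.43,0],"rotation":[0,0,0],"claw":0},{"offset":[0.456,-0.52,0],"rotation":[0,0,0],"claw":0},{"offset":[0.456,-0.52,0],"rotation":[0,0,0],"claw":0},{"offset":[0.456,-0.52,0.12],"rotation":[0,0,0],"claw":0},{"offset":[0.456,-0.52,0.24],"rotation":[0,0,0],"claw":0},{"offset":[0.456,-0.52,0.34],"rotation":[0,0,0],"claw":0},{"offset":[0.456,-0.52,0.4],"rotation":[0,0,0],"claw":0},{"offset":[0.456,-0.52,0.43],"rotation":[0,0,0],"claw":0},{"offset":[0.456,-0.52,0.44],"rotation":[0,0,0],"claw":0},{"offset":[0.456,-0.52,0.44],"rotation":[0,0,0],"claw":0},{"offset":[0.456,-0.52,0.44],"rotation":[0,0,0],"claw":0},{"offset":[0.456,-0.52,0.44],"rotation":[0,0,0],"claw":0}]'

```text
clock: 23.67
tcp_pos: [0.6346, -0.0018, 0.0643]
orientation: [3.141, 0.048, 0.002]
contact_force: [-0.4, -0.7, -0.9]
grip_width: 0.0447
gripper_force: 41.6
```

```bash
python3 go.py .633,-.004,.0625,.03
```

```text
clk 23.6667 pos [ 0.6346 -0.0018  0.0643] yaw 0.0307 tilt 0.0016 w 0.0447 gf 41.6 F [-0.4 -0.7 -0.9] j [ 0.19  0.63 -0.39  1.76  0.32  0.81 -1.9 ]
[-0.011  0.014  0.012] [ 0.    -0.001  0.   ]
```

Call:
drive_tool --rows '[{"offset":[-0.01,0.01,0.012],"rotation":[0,0,0],"claw":0},{"offset":[-0.01,0.01,0.012],"rotation":[0,0,0],"claw":0},{"offset":[-0.01,0.01,0.012],"rotation":[0,0,0],"claw":0},{"offset":[-0.01,0.01,0.012],"rotation":[0,0,0],"claw":0.6},{"offset":[-0.01,0.01,0.012],"rotation":[0,0,0],"claw":0.7},{"offset":[-0.01,0.01,0.012],"rotation":[0,0,0],"claw":0.8},{"offset":[-0.01,0.01,0.012],"rotation":[0,0,0],"claw":0.9},{"offset":[-0.01,0.01,0.012],"rotation":[0,0,0],"claw":1},{"offset":[-0.01,0.01,0.012],"rotation":[0,0,0],"claw":1},{"offset":[-0.01,0.01,0.012],"rotation":[0,0,0],"claw":1},{"offset":[-0.01,0.01,0.012],"rotation":[0,0,0],"claw":1},{"offset":[-0.01,0.01,-0.1],"rotation":[0,0,0],"claw":1},{"offset":[-0.01,0.01,-0.3],"rotation":[0,0,0],"claw":1},{"offset":[-0.01,0.01,-0.6],"rotation":[0,0,0],"claw":1},{"offset":[-0.01,0.01,-0.9],"rotation":[0,0,0],"claw":1},{"offset":[-0.01,0.01,-0.9],"rotation":[0,0,0],"claw":1},{"offset":[-0.01,0.01,-0.9],"rotation":[0,0,0],"claw":1}]'

```text
clock: 25.08
tcp_pos: [0.635, -0.0029, 0.2027]
orientation: [-3.141, -0.048, -0.012]
contact_force: [-0.9, -0.0, -0.7]
grip_width: 0.0853
gripper_force: 0.0
```

Run:
```python
from h import *
from bench import *
for n in ['scene','side']:
    f=grab_frame(n);cv2.imwrite(f'pics/{n}3.png',f['frame'][...,::-1])
    P=cloud(f)
    for a,b,lo,hi in [(.631,-.005,.08,.1),(.631,-.005,.046,.062),(.658,.203,.04,.055),(.638,-.19,.08,.1)]:
        m=(np.abs(P[...,0]-a)<.065)&(np.abs(P[...,1]-b)<.065)&(P[...,2]>lo)&(P[...,2]<hi)
        print(n,*rect(P[m]),np.median(P[m][:,2]),m.sum())
```

```text
scene [634.  -2.] 70.8 47.6 0.054 0.09067572607273869 465
scene [632.6  -3.6] 91.6 62.4 0.031 0.05479444631014519 267
scene [658.5 204.1] 80.2 50.3 0.031 0.04732205164186021 647
scene [ 637.6 -190.5] 51.8 49.4 1.144 0.09022322755375392 260
side [633.   -1.1] 70.2 51.0 0.037 0.08949583679882929 540
side [632.3  -1.5] 91.4 63.4 0.071 0.05437772316290455 436
side [658.2 205.8] 80.4 50.9 0.028 0.04651927960977068 866
side [ 638.  -189.6] 54.9 49.1 -1.114 0.08919216193673386 275
```

View pics/side3.png

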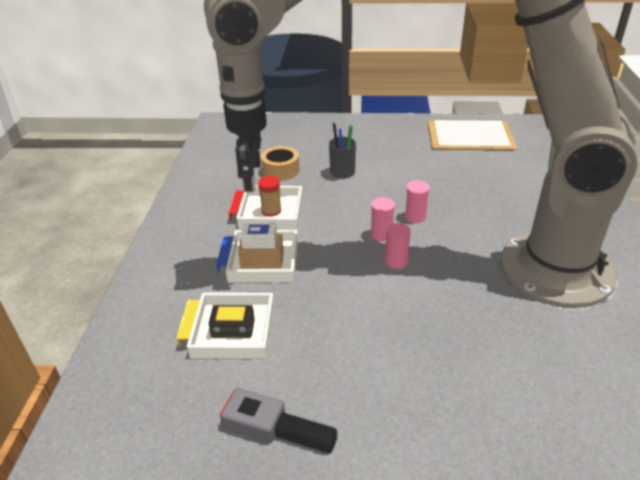

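The small carton sits flat and centred on the big one at (261,240), top at about 0.090 m. The tube (270,195) and case (232,320) are in place, the bystanders have not moved, and the gripper is clear.

```bash
python3 -c "from bench import *;print(hand_in())"
```

```text
the job is handed in; nothing more can be done
None
```

I handed the job in: the final camera check showed all four parcels in the right trays, with the small carton centred on the big one to within about 3 mm, but the hand-in returned no verdict.

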